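# Fit the detector head on the bent guide rod of a scattering goniometer

## Task

Set up the light-scattering goniometer: thread the loose detector head onto the free end of the bent guide rod, ramp of its strike leading and lens barrel towards the sample vial, and slide it round the bend, turning it with the rod, until it presses in the sprung buffer pin of the stop collar and the catch drops behind its strike. Feel your way with a light hand, keeping the load on the rod under 15 N and never ramming the buffer pin to its hard end. Let go with the head held by the catch, and leave the sample vial, the dropper bottle and the dish where they are.

Things in the scene. Friction and masses are not known exactly. Their poses are not given: they have to be found in the camera images.
- goniometer: Fixed bench goniometer on a grey hole-grid plate 240 x 260 x 12 mm. Origin: centre of the bend at worktop height, z up. The guide rod runs level, 95 mm above the worktop, round the near and right side of a graduated disc that carries the sample vial. A laser tube 80 mm high stands on a post at (67, 74) mm.
- guide_rod: Round steel rod, 12 mm thick, fixed in the goniometer at one end only. Origin: centre of its bend at the height of its axis, 95 mm above the worktop; axes as the goniometer's. Its axis: straight from the free end (-120, 66) mm along -y to (-120, 0), then an arc of 120 mm radius about the origin, counter-clockwise seen from above, over 120 degrees to the clamp.
- rod_tip (a point): Free rounded end of the guide rod, on its axis, at (-120, 66, 95) mm of the goniometer. Axes as the goniometer's: the rod runs from here along -y, 66 mm straight, then bends towards +x.
- rod_clamp (a point): Black clamp block (30 mm) on the pillar at the other end of the rod, on the rod's axis, 120 degrees round the arc from (-120, 0), at (60, -104, 95) mm of the goniometer. Between it and the free end an aluminium stop collar (28 mm wide, 18 mm along the rod) is clamped on the rod, front face anywhere from 62 to 102 degrees round the arc: not reported, see or feel it.
- head_center (a point): Bore centre of the loose detector head; grip here, fingers down, on the flat sides 30 mm apart in y. Bore 14 mm wide, 32 mm long, along x: 1 mm play round the rod. x is the way of travel: along -y of the goniometer when threading, then along the arc. y points to the lens barrel, which must look at the bend's centre. z up. Block 32 mm long, 20 mm below to 16 mm above here.
- detector_head: The head (about 0.22 kg) standing upright; origin under it, 48 mm below its bore. Black housing 36 x 30 x 27 mm below the block; lens barrel to y = 41 mm, connector to y = -31 mm, both lower than 25 mm over its underside. On top a 14 mm wide steel strike: a ramp rising from the front edge to an upright back at x = 0, 72 mm over the underside.
- buffer (a joint): Travel (m) of the stop collar's brass buffer pin, which stands 9 mm out of the collar's front face, 11.5 mm above the rod's axis, towards the coming head: 0 free, 0.008 at its hard end. Spring 1.8 N at first touch plus 0.9 N a mm. It stays pressed in by about 4.5 to 5 mm when the catch has engaged; the catch drops when the head goes slightly past 5 mm.
- catch (a joint): Angle (rad) of the steel catch arm hinged on top of the stop collar. It reaches 34 mm ahead of the collar's face, its cross pin 22 mm; 14 mm wide, top 35 mm above the rod's axis (50 mm when lifted). 0 down, 0.15 to 0.35 while the strike passes under the cross pin, then nearly 0 again behind the strike. Light spring: the ramp needs up to about 4 N of push.
- sample_vial: Glass vial with white cap, 27 mm thick, 58 mm high, upright in the cup at the bend's centre, underside 30 mm above the worktop. Origin at its underside. Leave it alone.
- oil_flask: Brown dropper bottle, 29 mm thick, 75 mm high, standing behind and to the left. Origin at its underside. Leave it alone.
- dish: Clear dish, 58 mm in diameter, 16 mm high, on the worktop left of the goniometer. Origin at its underside. Leave it alone.
Not all that is in view belongs to the job. Leave any blue or turquoise look-alike of the detector_head alone.

How it is judged:
On the way, in this order (a step that is already met when the one before it is completed fails the run):
1. the detector head is threaded on the straight start of the rod (y of head_center in the frame of goniometer between -0.01 and 0.045 m and x of head_center in the frame of goniometer between -0.124 and -0.116 m and z of head_center in the frame of goniometer between 0.091 and 0.099 m), for 0.1 s.
2. the head is on the bend, at least 25 degrees round (y of head_center in the frame of goniometer below -0.051 m and horizontal distance between head_center and goniometer between 0.116 and 0.124 m), for 0.1 s.
At the end, for the whole second after the job is handed in: The head hangs upright (within 15 degrees) and at rest on the bend of the rod, released, its bore within 4 mm of the rod's axis; it holds the buffer pin pressed in by 3.5 to 6.5 mm and the catch is down behind its strike (under 0.12 rad) (value of joint buffer between 0.0035 and 0.0065 m and value of joint catch below 0.12 rad and horizontal distance between head_center and goniometer between 0.116 and 0.124 m and y of head_center in the frame of goniometer below -0.07 m and angle between head_center's own z axis and vertical below 0.25 rad and linear speed of detector_head below 0.01 m/s); the robot touches nothing.
It fails at once if the head is pressed on the guide rod with more than 15 N (jammed or forced) (contact force between detector_head and guide_rod above 15 N).
It fails at once if the buffer pin is rammed to the end of its travel (over 7.5 mm) (value of joint buffer above 0.0075 m).
It fails at once if the sample vial is shifted by more than 15 mm or tipped (distance of sample_vial from where it was at the start of the episode above 0.015 m or angle between sample_vial's own z axis and vertical above 0.35 rad).
It fails at once if the dropper bottle or the dish is shifted by more than 20 mm (distance of any of oil_flask, dish from where it was at the start of the episode above 0.02 m).
It also fails if it takes over 72 s, if anything falls off the work surface, if the arm or the gripper's body presses on something with over 40 N, if the wrist force passes 120 N, or if a joint passes its speed limit or range.

## Robot

A 6-joint arm with a two-finger parallel gripper is mounted at the origin on a cart in front of the work surface, level with it; the furniture and walls round the work are solid. World frame = base frame: x ahead of the robot, y to its left, z up, the work surface at z = 0. Lengths are in m, angles in rad, forces in N, time in s.
With the tool pointing down it reaches from about 0.325 to 0.875 m from the base axis. Payload 4.4 kg.
Tool frame: the origin (TCP) lies at the very end of the fingers, on their centre line; the grasp point (between the pads) lies 19 mm behind it; z points along the fingers, y is the line along which they close (so a half turn about z gives the same grasp; the last joint's range is limited). The gripper opens to 85 mm and grips with 20 to 120 N. Pads are 22 mm wide; open, the fingers measure 114 mm over their backs; the gripper's body (76 mm by 85 mm) begins 54 mm behind the grasp point. The pads swing forward as they close: fully open they stand 13 mm farther back than shut.
Start: joints at [-1.345, 0.207, 1.542, -0, 1.393, -0.15], TCP at [0.212, -0.535, 0.231] pointing down, gripper open.
Joint ranges: [-2.73, 2.73], [-0.86, 2.22], [0.23, 2.46], [-1.11, 4.25], [0.08, 2.63], [-2.82, 2.82]. Speed limits (rad/s): [2.79, 2.79, 3.14, 3.14, 3.14, 3.14].

## Interface

Orientations are given as [roll, pitch, yaw] about the fixed x, y, z axes, in that order (R = Rz(yaw) Ry(pitch) Rx(roll)).
In Python, from station import robot gives the robot as it stands. Calls block until the motion is done:
- robot.goto(position, orientation): joint-space move of the TCP to a pose.
- robot.line_to(position, rate=0.15, orientation=None, f_stop=None): straight line of the TCP; orientation=None keeps the orientation; rate is the mean speed in m/s. With f_stop (N) it stops when the force on the tool has changed by that much, and returns True; else False.
- robot.goto_joints(angles): joint-space move.
- robot.command_gripper(opening): finger opening in m; the grip force is fixed at half the most; returns when the fingers have stopped.
- robot.hold(seconds).
- robot.solve_ik(position, orientation): joint angles nearest the present ones, or None.
- robot.capture(name): name is "scene" or "top" or "wrist"; returns the picture (420x560x3 uint8, blue, green, red); there is no depth.
- robot.camera_info(name): a dict with "fx", "fy", "cx", "cy" (pixels), "view" (4x4, takes a point from world to camera coordinates); the wrist camera has in their place "mount" (4x4, takes a point from camera to tool coordinates, whose origin is the TCP and whose axes are the flange's). Camera axes: x right, y down, z forward; pixel columns grow to the right and rows downward; lengths in m; the calibration is good to about 2 mm. A picture is of the moment at which its call begins: read the wrist's pose just before it. camera_info takes no time and is no camera call.
A pose or a line that the arm cannot do raises robot.MotionError and nothing moves.
- robot.hand_in(): hands the job in; it is judged then, once.
Readings, each from a call of its own:
- robot.read_time_s(): time.
- robot.read_joint_pos(): joint angles.
- robot.read_qd(): joint speeds.
- robot.read_joint_torque(): joint torques, N m.
- robot.read_tcp_pos(): TCP position.
- robot.read_eef_rot(): TCP orientation.
- robot.read_force(): force on the tool from outside, world axes, zero at the start.
- robot.read_ft_torque(): the same for the moment, N m.
- robot.read_finger_gap(): finger opening in m.
- robot.read_finger_force(): force on a finger pad.
Only numpy, scipy, OpenCV 4.12 (cv2) and the standard library are available. Lean on these libraries where they do the work, as an engineer would, in place of code of your own. Each camera call takes 0.05 s, during which the arm holds its last target. There are 200 camera calls.

## Working session

There is one attempt and no reset: what is moved stays moved. The work goes in short steps, each a Python script; the robot and the scene stay as the last script left them, time stands still between calls to the robot, and variables do not carry over. Pictures are saved under pics/ and viewed, at most 10 in all, crops included, and the job is handed in when it is done.

```bash
mkdir -p pics; ls
python3 - <<'E'
from station import robot
import cv2,numpy as np
np.set_printoptions(precision=4,suppress=True)
for n in("scene","top"):
    cv2.imwrite(f"pics/{n}0.png",robot.capture(n)); i=robot.camera_info(n); print(n,i)
print(robot.camera_info("wrist"),robot.read_time_s(),robot.read_eef_rot())
E
```

```text
pics
scene {'fx': 442.5834831978638, 'fy': 442.5834831978638, 'cx': 278.44398536497073, 'cy': 211.47688452268437, 'view': array([[-0.728 , -0.6855,  0.0101,  0.5939],
       [-0.3561,  0.3655, -0.86  ,  0.1848],
       [ 0.5859, -0.6297, -0.5102,  1.0117],
       [ 0.    ,  0.    ,  0.    ,  1.    ]])}
top {'fx': 394.79454297268785, 'fy': 394.79454297268785, 'cx': 285.51800031909914, 'cy': 214.9189573421956, 'view': array([[-0.002 , -0.9999, -0.0147,  0.2748],
       [-0.9802,  0.0049, -0.1978,  0.5664],
       [ 0.1978,  0.014 , -0.9801,  1.2762],
       [ 0.    ,  0.    ,  0.    ,  1.    ]])}
{'fx': 303.5274882355594, 'fy': 303.5274882355594, 'cx': 277.2568125602299, 'cy': 208.27528476945005, 'mount': array([[-0.0004, -0.9627, -0.2704,  0.068 ],
       [ 1.    , -0.0005,  0.0004,  0.0005],
       [-0.0005, -0.2704,  0.9627, -0.1427],
       [ 0.    ,  0.    ,  0.    ,  1.    ]])} 0.1 [-3.1395 -0.0004  0.3768]
```

View pics/scene0.png

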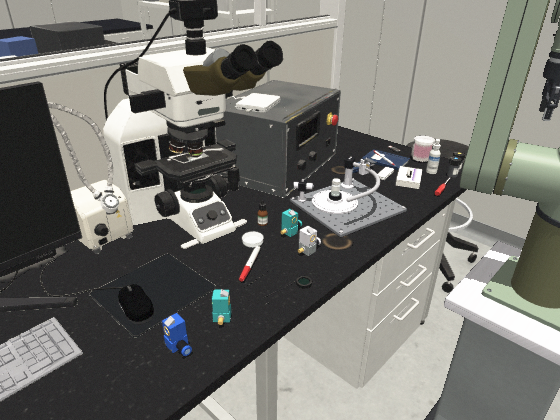

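View pics/top0.png

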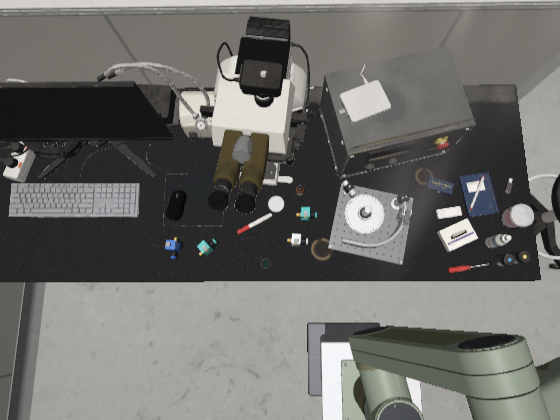

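scene0/top0: the candidates for the head are
- grey-white block: scene (308,240), top (297,239)
- teal look-alike: scene (290,222), top (305,213)
- teal look-alike: scene (222,305), top (205,247)
- blue look-alike: scene (175,333), top (172,245)

I choose the grey-white one. The plate corners in top are about (343,182), (411,195), (402,262) and (330,248), the rod's free end is about (345,244), and the dish is probably (277,204).

```bash
cat > h.py <<'E'
from station import robot
import cv2,numpy as np
from scipy.spatial.transform import Rotation as Rn
np.set_printoptions(precision=4,suppress=True)
def cam(n):
    i=robot.camera_info(n)
    if n=="wrist":
        T=np.eye(4);T[:3,:3]=Rn.from_euler("xyz",robot.read_eef_rot()).as_matrix();T[:3,3]=robot.read_tcp_pos()
        M=T@i["mount"]
    else: M=np.linalg.inv(i["view"])
    K=np.array([[i["fx"],0,i["cx"]],[0,i["fy"],i["cy"]],[0,0,1]])
    return M,K
def ray(c,uv):
    M,K=c; d=M[:3,:3]@np.linalg.inv(K)@[*uv,1.]; return M[:3,3],d/np.linalg.norm(d)
def onz(c,uv,z):
    o,d=ray(c,uv); return o+d*(z-o[2])/d[2]
def tri(rs):
    A=[np.eye(3)-np.outer(d,d) for o,d in rs]
    p=np.linalg.solve(sum(A),sum(a@o for a,(o,d) in zip(A,rs)))
    return p,[np.linalg.norm(a@(p-o)) for a,(o,d) in zip(A,rs)]
def proj(c,p):
    M,K=c; q=K@(np.linalg.inv(M)@[*p,1.])[:3]; return q[:2]/q[2]
E
python3 - <<'E'
from h import *
t,s=cam("top"),cam("scene")
for n,a,b in[("head",(297,239),(308,240)),("rodtip",(345,244),None)]:
    if b: print(n,tri([ray(t,a),ray(s,b)]))
    print(n,onz(t,a,.06))
P=np.array([onz(t,p,.012) for p in[(343,182),(411,195),(402,262),(330,248)]]);print(P)
print([np.linalg.norm(P[i]-P[i-1]) for i in range(4)],P.mean(0))
h=onz(t,(297,239),.06)
for dx in(-.02,-.07):print(robot.solve_ik([h[0]+dx,h[1]-.08,.26],[np.pi,0,0]))
for n,sc in(("scene",((255,190,410,270))),):
    im=cv2.imread("pics/scene0.png");x0,y0,x1,y1=255,150,410,260
    cv2.imwrite("pics/crop0.png",cv2.resize(im[y0:y1,x0:x1],None,fx=5,fy=5,interpolation=cv2.INTER_CUBIC))
E
```

```text
head (array([0.4902, 0.2345, 0.0261]), [np.float64(0.0005853657953013684), np.float64(0.0005853657953014486)])
head [0.485  0.2346 0.06  ]
rodtip [0.4676 0.0754 0.06  ]
[[ 0.6951  0.0689  0.012 ]
 [ 0.6461 -0.1685  0.012 ]
 [ 0.4113 -0.1228  0.012 ]
 [ 0.46    0.1208  0.012 ]]
[np.float64(0.2407355595925598), np.float64(0.24242861461534987), np.float64(0.23923221142216558), np.float64(0.24840770239863708)] [ 0.5531 -0.0254  0.012 ]
[ 0.1442  0.0009  1.7074 -0.      1.4333  1.715 ]
[ 0.1608 -0.1067  1.8097 -0.      1.4386  1.7316]
```

View pics/crop0.png

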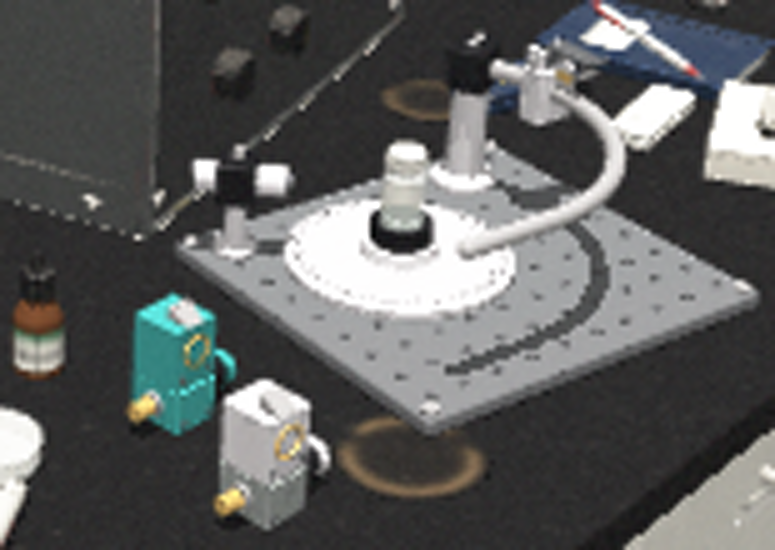

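The crop confirms the grey-white head. The gold stub is at crop (230,500), the round part at (320,455), and the bore ring at (288,440). I'm moving the wrist camera over for two close views.

Run:
```python
from h import *
import pickle
out={}
for k,p in(("a",[.52,.17,.24]),("b",[.53,.04,.24])):
    robot.goto(p,[np.pi,0,0]); robot.hold(.3)
    c=cam("wrist"); im=robot.capture("wrist"); cv2.imwrite(f"pics/w{k}.png",im); out[k]=c
pickle.dump(out,open("cams.pkl","wb"));print(robot.read_time_s(),robot.read_tcp_pos(),robot.read_joint_pos())
```

```text
4.1 [0.53  0.041 0.24 ] [-0.0858  0.1073  1.6374  0.0001  1.397   1.4833]
```

View pics/wa.png

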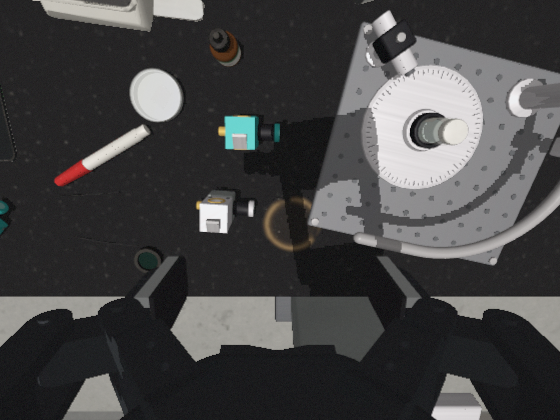

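View pics/wb.png

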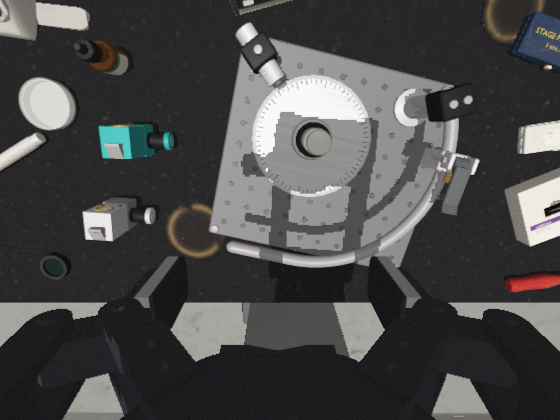

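wa: the chosen head is at (215,212), with its black lens barrel to the right (-Y, end at 252,209), gold connector to the left, and strike in the near half (213,225). So the head's x points towards the robot. The rod tip is about (358,238). 
wb: the head is at (108,220), rod tip (231,246), collar about (458,162), with the catch arm down to about (455,210). I'm enlarging those spots.

Run:
```python
from h import *
a,b=cv2.imread("pics/wa.png"),cv2.imread("pics/wb.png")
def cr(im,x,y):return cv2.resize(im[y:y+75,x:x+100],(400,300),interpolation=cv2.INTER_CUBIC)
cv2.imwrite("pics/comp.png",np.vstack([np.hstack([cr(a,175,180),cr(b,70,185)]),np.hstack([cr(a,345,205),cr(b,390,135)])]))
```

```text
(no output)
```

View pics/comp.png

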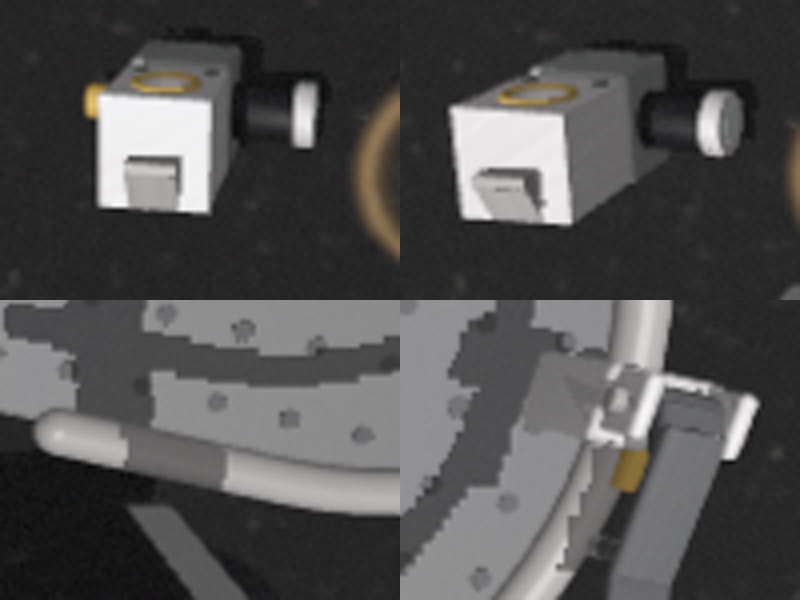

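Composite: the head's top-face corners are clear in both views, the rod tip end is at wa (354,238), and the collar's brass pin is at wb about (448,178). I'm triangulating.

Run:
```python
from h import *
import pickle
C=pickle.load(open("cams.pkl","rb"));A,B=C["a"],C["b"]
ca=np.array([(105,93),(213,95),(211,213),(99,208)])/4+(175,180)
cb=np.array([(50,104),(163,114),(173,224),(62,218)])/4+(70,185)
P=[]
for u,v in zip(ca,cb):
    p,e=tri([ray(A,u),ray(B,v)]);P.append(p);print(p,e[0])
P=np.array(P);print("mean",P.mean(0),"sides",[np.linalg.norm(P[i]-P[i-1]) for i in range(4)])
z=np.array([[onz(c,u,.064) for u in cc] for c,cc in((A,ca),(B,cb))]);print("at .064",z.mean(1))
for q in z:
    d=q[2]+q[3]-q[0]-q[1]; e=q[0]+q[3]-q[1]-q[2]
    print("yaw x",np.degrees(np.arctan2(d[1],d[0])),"yaw -y dir",np.degrees(np.arctan2(e[1],e[0])),np.linalg.norm(d)/2,np.linalg.norm(e)/2)
print("cap",tri([ray(A,(454,131)),ray(B,(316,141))]),onz(B,(316,141),.088))
print("tip",tri([ray(A,(354,238)),ray(B,(227.5,246))]))
l=[onz(A,(345+x/4,205+(y-300)/4),.095) for x,y in((60,431),(130,445),(225,468))];print(np.array(l))
d=l[2]-l[0];print("rod dir",np.degrees(np.arctan2(d[1],d[0])))
print("tipA,B",onz(A,(354,238),.095),onz(B,(227.5,246),.095))
pn=onz(B,(390+232/4,135+150/4),.1065);print("pin base",pn)
# plate screws / corners in wb
```

```text
[0.5062 0.2503 0.0684] 0.0004039575102674843
[0.5037 0.2219 0.0654] 0.0007019246402408496
[0.4706 0.224  0.0651] 0.00014840152095308445
[0.472  0.2552 0.0645] 0.0002537235918272054
mean [0.4881 0.2379 0.0659] sides [np.float64(0.034807266994563615), np.float64(0.028679032739064098), np.float64(0.03321549275742728), np.float64(0.031226430672862758)]
at .064 [[0.4876 0.2383 0.064 ]
 [0.4876 0.239  0.064 ]]
yaw x 174.8728700080367 yaw -y dir 87.98915158123265 0.033728942637000485 0.030228666791534117
yaw x 176.26422558213264 yaw -y dir 85.73070440233049 0.0328619200318671 0.03074750553500021
cap (array([0.5815, 0.004 , 0.0906]), [np.float64(0.0004773538942222553), np.float64(0.0004773538942223572)]) [0.5819 0.0037 0.088 ]
tip (array([0.4765, 0.0912, 0.0943]), [np.float64(0.0005373597927851922), np.float64(0.0005373597927852251)])
[[0.4765 0.0852 0.095 ]
 [0.4727 0.0672 0.095 ]
 [0.4663 0.0423 0.095 ]]
rod dir -103.31361941258211
tipA,B [0.4762 0.0913 0.095 ] [0.4774 0.0911 0.095 ]
pin base [ 0.5549 -0.1158  0.1065]
```

Measurements:
- **Head:** about (0.4876, 0.2386), top z 0.066 against 0.064 expected, yaw about 176°.
- **Vial axis:** (0.5817, 0.0038).
- **Rod tip:** (0.477, 0.091, 0.094). Its distance to the vial axis is 136.5 mm against 137.0 expected, so the goniometer yaw is about -11.3°.
- **Collar face:** about 89° round the arc.

Next I'll take one look along the rod in the threading yaw, then grasp.

Run:
```python
from h import *
import pickle
G=np.array([.5817,.0038]);yg=np.radians(-11.3)
R=np.array([[np.cos(yg),-np.sin(yg)],[np.sin(yg),np.cos(yg)]])
m=G+R@[-.120,.040]
robot.goto([*m,.2],[np.pi,0,yg+np.pi/2]);robot.hold(.3)
c=cam("wrist");im=robot.capture("wrist");cv2.imwrite("pics/wc.png",im)
pickle.dump(c,open("camc.pkl","wb"))
ye=np.radians(-3.8)
robot.goto([.4876,.2386,.13],[np.pi,0,ye])
robot.hold(.1);f0=np.array(robot.read_force())
print(robot.line_to([.4876,.2386,.030],rate=.1,f_stop=8))
robot.command_gripper(.02);robot.hold(.2)
print(robot.read_finger_gap(),robot.read_finger_force(),robot.read_tcp_pos(),f0,robot.read_force(),robot.read_time_s())
```

```text
False
0.029362384937508992 59.28132623434067 [0.4879 0.2389 0.0305] [ 0.2182  0.1827 -0.9157] [-1.7598  1.6152  3.6333] 9.225
```

View pics/wc.png

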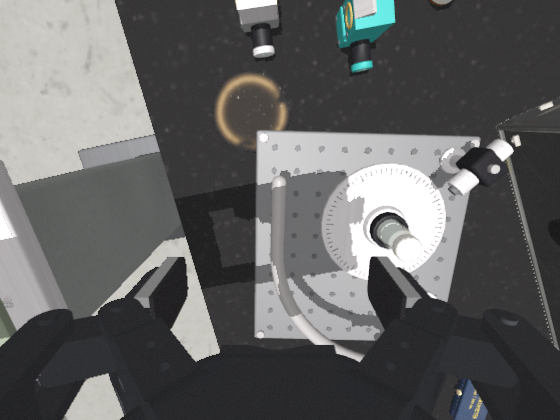

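wc: the rod stands nearly vertical, tip (279,176), straight part to about (277,250). The plate's left edge is parallel to it at about column 257. The head is gripped at 29.4 mm. I'm measuring the rod's edges numerically.

Run:
```python
from h import *
import pickle
c=pickle.load(open("camc.pkl","rb"));g=cv2.cvtColor(cv2.imread("pics/wc.png"),cv2.COLOR_BGR2GRAY).astype(int)
for r in(174,178,184,192,200,210,220,230,240,250): print(r,g[r,266:294])
print("col279",g[164:190,279])
G=np.array([.5817,.0038]);
for y in(-11.3,-12.3):
  yg=np.radians(y);R=np.array([[np.cos(yg),-np.sin(yg)],[np.sin(yg),np.cos(yg)]])
  print([proj(c,[*(G+R@[-.12,t]),.095]) for t in(.066,.04,.02,0)])
print([onz(c,(u,v),.012) for u,v in((258,131),(256,340))])
```

```text
174 [207 207 206 205 207 206 206 197 167 207 207 206 202 190 110 109 111 109
 110 110 110 111 110 110 149 207 207 207]
178 [207 206 206 207 207 205 202 179 175 189 200 204 207 207 205 196 186 174
 151 116 109 108 110 110 109 108 110 110]
184 [110 109 108 109 108 120 157 192 206 214 223 231 239 242 229 217 210 202
 190 162 123 110 110 110 112 110 109 107]
192 [110 111 111 110 105  99 121 129 134 139 142 145 145 147 142 139 135 131
 130 122 110 110 110 111 109 111 107  98]
200 [108 109 108 108 106 107 120 130 134 140 141 142 146 147 142 137 136 132
 128 118 108 109 108 109 109 108 109 108]
210 [109 108 107 110 105 112 125 133 136 140 142 144 146 145 140 137 134 132
 125 114 110 109 108 109 110 110 109 108]
220 [108 108 110 109 111 115 127 134 138 141 143 145 145 141 139 135 133 130
 120 108 107 109 110 107 109 109 108 109]
230 [199 198 198 198 186 123 129 134 138 142 143 145 146 141 137 134 133 129
 122 109 108 109 108 110 108 107 109 107]
240 [197 197 196 192 163 122 131 135 139 143 143 145 143 142 138 134 131 123
 111 110 111 108 108 108 109 107 108 110]
250 [195 194 195 188 147 126 133 135 141 143 145 145 143 139 136 134 129 120
 104 108 109 108 107 108 108 109 107 107]
col279 [208 208 208 209 208 208 208 207 205 195 190 173 175 196 207 216 225 240
 251 245 242 242 230 147 145 145]
[array([277.1595, 175.6775]), array([277.1842, 206.143 ]), array([277.2023, 228.4662]), array([277.2197, 249.8872])]
[array([278.5821, 173.1599]), array([278.0306, 203.7573]), array([277.6264, 226.175 ]), array([277.2387, 247.6848])]
[array([0.4637, 0.129 , 0.012 ]), array([ 0.4054, -0.1258,  0.012 ])]
```

```bash
cat >> h.py <<'E'
import json
YG=np.radians(-12.9)
RG=np.array([[np.cos(YG),-np.sin(YG)],[np.sin(YG),np.cos(YG)]])
ZT=.0775
def loc(): # TCP in goniometer frame, yaw error
    p=np.array(robot.read_tcp_pos());return np.r_[(RG.T@(p[:2]-G))*1e3,p[2]*1e3]
def fg(): f=np.array(robot.read_force());return np.r_[RG.T@f[:2],f[2]]
def pose(xy,th=0,z=None): return [*(G+RG@np.array(xy)),ZT if z is None else z],[np.pi,0,YG+np.pi/2+th]
def arc(th,r=.12,z=None): return pose([-r*np.cos(th),-r*np.sin(th)],th,z)
G=np.array(json.load(open("G.json")))
E
echo '[0.58,0.004]' > G.json
python3 - <<'E'
from h import *
import pickle
c=pickle.load(open("camc.pkl","rb"))
p=onz(c,(278.6,190),.095)[:2];q=onz(c,(276.75,243),.095)[:2];t=onz(c,(278.8,174.5),.095)[:2]
d=p-q;print("yaw",np.degrees(np.arctan2(d[1],d[0]))-90)
L=RG.T@((p+q)/2);T=RG.T@t
Gg=np.array([L[0]+.12,T[1]-.066]);Gw=RG@Gg;print("G",Gw,"lateral tip/p/q",(RG.T@t)[0],(RG.T@p)[0],(RG.T@q)[0])
Gw=RG@np.array([L[0]+.12,(RG.T@np.array([.5817,.0038]))[1]*.5+Gg[1]*.5])
json.dump(list(Gw),open("G.json","w"));G=Gw
import h;h.G=Gw
p=np.array(robot.read_tcp_pos());robot.line_to([p[0],p[1],.12],rate=.15)
robot.goto(*pose([-.12,.118],0,.12));robot.hold(.1)
robot.line_to(pose([-.12,.118])[0],rate=.1);robot.hold(.4)
print(loc(),fg(),robot.read_finger_gap(),robot.read_time_s(),robot.read_eef_rot(),pose([0,0])[1])
cv2.imwrite("pics/s1.png",cv2.resize(robot.capture("scene")[120:270,220:420],(800,600),interpolation=cv2.INTER_CUBIC))
E
```

```text
yaw -13.229778253561761
G [0.5808 0.0016] lateral tip/p/q 0.4456962535649082 0.4459016239042306 0.44562844422354275
[-119.7163  118.0959   77.9205] [-0.8027 -0.3549 -2.5786] 0.029114716023613946 12.4667 [ 3.1408 -0.0003  1.3457] [3.141592653589793, 0, np.float64(1.345648853287628)]
```

View pics/s1.png

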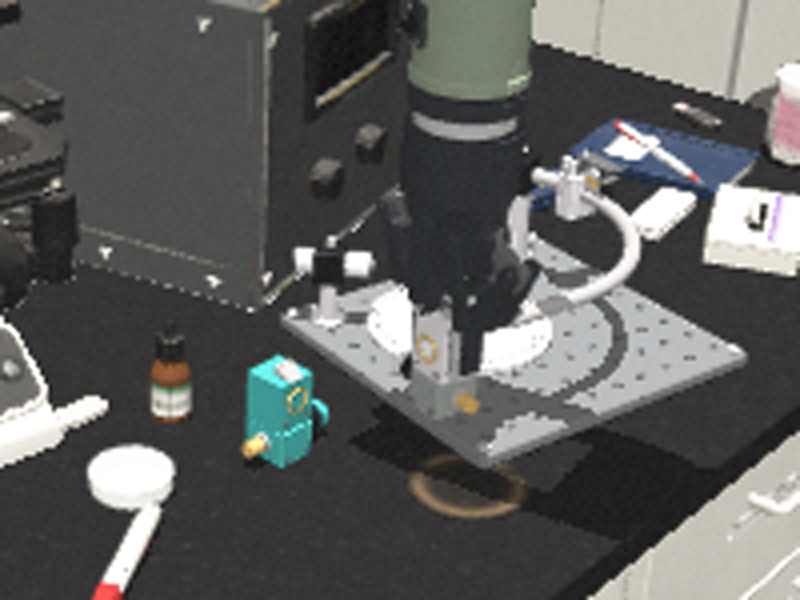

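s1: the head is held upright in front of the rod tip, bore ring at (428,348), connector towards the robot, barrel inwards. Now threading by feel.

```bash
sed -i 's/^ZT=.*/ZT=.0770/' h.py
python3 - <<'E'
from h import *
robot.line_to(pose([-.12,.090])[0],rate=.1);robot.hold(.3);f0=fg();print(loc(),f0)
for y in(.083,.078,.073,.068,.060):
    s=robot.line_to(pose([-.12,y])[0],rate=.03,f_stop=3)
    robot.hold(.1);print(y,s,loc(),fg()-f0,robot.read_ft_torque())
    if s:break
print(robot.read_time_s())
E
```

```text
[-119.9558   90.3672   77.0389] [-0.0596  0.1989 -2.4625]
0.083 False [-119.9723   82.9439   77.0201] [0.3223 0.2163 0.4972] [-0.0151 -0.0447  0.0493]
0.078 False [-119.9926   77.9375   76.9869] [ 0.0758 -0.207   0.0863] [ 0.0148 -0.0153 -0.0782]
0.073 False [-119.9806   72.9791   77.0224] [0.5248 0.1997 0.9432] [-0.0297  0.0506  0.0347]
0.068 False [-119.9501   67.9603   77.0327] [-0.3826 -0.1724 -0.6458] [0.0109 0.002  0.029 ]
0.06 False [-119.9557   59.9667   77.0294] [-0.2249 -0.7679 -0.5612] [-0.0037  0.0054 -0.0572]
15.5
```

```bash
sed -i 's/^ZT=.*/ZT=.0774/' h.py
python3 - <<'E'
from h import *
f0=fg()
for y in(.050,.040,.030,.020):
    s=robot.line_to(pose([-.12,y])[0],rate=.03,f_stop=3)
    robot.hold(.1);print(y,s,loc(),fg()-f0)
    if s:break
if not s:
  P0=np.array(robot.read_tcp_pos())
  for nm,d in(("x",[1,0,0]),("z",[0,0,1])):
    for sg in(1,-1):
        v=np.r_[RG@np.array(d[:2]),d[2]]*sg*.0025
        robot.hold(.1)
        s=robot.line_to(list(P0+v),rate=.008,f_stop=2);print(nm,sg,s,loc(),fg()-f0)
        robot.line_to(list(P0),rate=.02)
print(robot.read_time_s(),robot.read_finger_gap())
E
```

```text
0.05 False [-119.9534   50.0062   77.431 ] [0.3336 0.6481 0.3807]
0.04 False [-119.9483   39.976    77.4315] [0.4263 0.8895 1.3741]
0.03 False [-119.9501   29.9731   77.4375] [0.039  1.0756 0.9719]
0.02 False [-119.9602   19.9733   77.4251] [ 0.4722  0.8051 -0.574 ]
x 1 True [-119.6797   19.8881   76.4566] [-0.4584  0.784   0.2022]
x -1 True [-120.8508   19.9359   77.0145] [3.285  0.715  3.4545]
z 1 True [-120.9729   19.7829   77.5727] [2.6556 1.3947 2.1115]
z -1 True [-120.1449   19.9688   76.2259] [-0.3671  0.6045  7.3918]
20.375 0.02945516601577744
```

It is on the rod: the side probes met contact on both axes and the alignment is within about 0.3 mm. Next it goes round the bend in small steps with radial and height correction.

```bash
cat >> h.py <<'E'
def run(ths,st,fstop=4,rate=.03,f0=None,stop_t=None):
    """st=[dr,dz] corrections (m), adapted from the felt force"""
    for th in ths:
        t=np.radians(th); rr=.12-.0005*min(1,max(0,th+8)/16)+st[0]
        p,o=arc(t,rr,ZT+st[1]) if th>=0 else pose([-rr,-.12*t],0,ZT+st[1])
        s=robot.line_to(p,rate=rate,orientation=o,f_stop=fstop)
        robot.hold(.08); f=fg()-f0; tt=max(t,0)
        rad=f[:2]@[-np.cos(tt),-np.sin(tt)]; tan=f[:2]@[np.sin(tt),-np.cos(tt)]
        l=loc(); print(th,s,"rad %.1f tan %.1f z %.1f"%(rad,tan,f[2]),"r %.2f ang %.2f z %.2f"%(np.hypot(*l[:2]),np.degrees(np.arctan2(-l[1],-l[0])),l[2]),"Mz %.2f"%robot.read_ft_torque()[2],"t %.1f"%robot.read_time_s())
        if abs(rad)>1: st[0]+=np.clip(rad*1e-4,-3e-4,3e-4)
        if abs(f[2])>1.5: st[1]+=np.clip(f[2]*6e-5,-2e-4,2e-4)
        if s: return True
    return False
E
python3 - <<'E'
from h import *
f0=np.array([0,0.2,-2.5]);st=[0,0]
s=run([-5,0,4,8,12,16,20],st,f0=f0)
if not s: s=run(range(24,61,4),st,f0=f0)
print(s,st)
E
```

```text
-5 False rad 0.6 tan 1.1 z -0.3 r 120.30 ang -4.96 z 77.45 Mz 0.01 t 20.9
0 False rad -0.2 tan 0.7 z -0.1 r 119.74 ang 0.01 z 77.42 Mz -0.04 t 21.5
4 False rad 0.7 tan -0.5 z -0.3 r 119.62 ang 3.92 z 77.41 Mz -0.02 t 22.0
8 False rad 0.9 tan 0.5 z 0.3 r 119.49 ang 7.92 z 77.41 Mz -0.03 t 22.5
12 False rad 0.1 tan 0.5 z 0.4 r 119.51 ang 11.91 z 77.41 Mz 0.05 t 23.0
16 False rad 0.3 tan -0.1 z 1.4 r 119.53 ang 15.92 z 77.38 Mz 0.02 t 23.5
20 False rad 0.1 tan 1.0 z 1.0 r 119.58 ang 19.91 z 77.34 Mz 0.01 t 24.1
24 False rad 0.0 tan 0.3 z -0.1 r 119.59 ang 23.91 z 77.34 Mz -0.02 t 24.6
28 False rad 0.2 tan 0.4 z 0.1 r 119.57 ang 27.90 z 77.35 Mz -0.04 t 25.1
32 False rad 0.5 tan -0.1 z 0.2 r 119.59 ang 31.88 z 77.33 Mz -0.01 t 25.6
36 False rad 0.2 tan -0.1 z -0.5 r 119.60 ang 35.87 z 77.31 Mz -0.02 t 26.1
40 False rad 0.3 tan -0.2 z -0.6 r 119.58 ang 39.88 z 77.31 Mz 0.01 t 26.6
44 False rad -0.1 tan -0.2 z 0.5 r 119.53 ang 43.88 z 77.35 Mz -0.07 t 27.1
48 False rad 0.5 tan 0.7 z 0.1 r 119.53 ang 47.87 z 77.33 Mz 0.05 t 27.6
52 False rad 0.7 tan 0.3 z 0.9 r 119.54 ang 51.88 z 77.34 Mz 0.00 t 28.1
56 False rad 1.2 tan 1.1 z -0.4 r 119.55 ang 55.96 z 77.39 Mz 0.02 t 28.6
60 False rad 1.9 tan 0.3 z 0.1 r 119.61 ang 59.98 z 77.43 Mz 0.01 t 29.1
False [np.float64(0.00030195968345085497), 0]
```

Run:
```python
from h import *
import io,contextlib,re
f0=np.array([0,0.2,-2.5]);st=[.0003,0]
th=60
while th<82:
    th+=1
    b=io.StringIO()
    with contextlib.redirect_stdout(b): s=run([th],st,f0=f0,rate=.02,fstop=4)
    print(b.getvalue(),end="")
    tan=float(re.search(r"tan (\S+)",b.getvalue())[1])
    if s or tan<-2.5: break
print(th,st)
cv2.imwrite("pics/t2.png",cv2.resize(robot.capture("scene")[130:230,300:433],(800,600),interpolation=cv2.INTER_CUBIC))
```

```text
61 False rad 0.1 tan -0.2 z 0.1 r 119.71 ang 60.95 z 77.39 Mz -0.05 t 29.5
62 False rad -0.1 tan -0.1 z 0.4 r 119.75 ang 61.97 z 77.39 Mz -0.04 t 29.8
63 False rad -0.2 tan 0.4 z 0.8 r 119.79 ang 62.99 z 77.40 Mz 0.03 t 30.2
64 False rad -0.0 tan -0.0 z 0.2 r 119.77 ang 63.98 z 77.38 Mz -0.04 t 30.5
65 False rad -0.4 tan -0.4 z 0.8 r 119.80 ang 64.97 z 77.38 Mz -0.01 t 30.8
66 False rad -1.2 tan 0.6 z 0.0 r 119.80 ang 65.98 z 77.38 Mz 0.02 t 31.2
67 False rad 0.1 tan 0.5 z 0.7 r 119.68 ang 66.99 z 77.39 Mz 0.02 t 31.5
68 False rad 0.4 tan 0.4 z 0.6 r 119.70 ang 68.02 z 77.42 Mz 0.00 t 31.9
69 False rad 0.5 tan 0.6 z 0.1 r 119.70 ang 69.06 z 77.42 Mz -0.00 t 32.2
70 False rad 0.8 tan 0.6 z -0.8 r 119.71 ang 70.05 z 77.41 Mz 0.02 t 32.5
71 False rad 2.2 tan 0.5 z -0.4 r 119.72 ang 71.06 z 77.42 Mz 0.06 t 32.9
72 False rad -0.4 tan 0.4 z 0.1 r 119.77 ang 72.02 z 77.47 Mz -0.02 t 33.2
73 False rad 1.0 tan 0.3 z 0.4 r 119.85 ang 73.00 z 77.36 Mz 0.02 t 33.6
74 False rad -0.6 tan -1.3 z -0.4 r 119.95 ang 73.88 z 77.20 Mz 0.01 t 33.9
75 False rad 1.1 tan -1.5 z -0.4 r 119.95 ang 74.96 z 77.34 Mz -0.01 t 34.3
76 False rad 0.1 tan -0.6 z 0.1 r 120.02 ang 76.11 z 77.48 Mz -0.02 t 34.6
77 False rad 1.2 tan -0.2 z -0.7 r 120.01 ang 77.11 z 77.45 Mz 0.06 t 34.9
78 False rad 0.3 tan -0.9 z -1.1 r 120.14 ang 78.15 z 77.52 Mz 0.00 t 35.3
79 False rad 0.2 tan -1.6 z -0.0 r 120.12 ang 78.92 z 77.32 Mz 0.03 t 35.6
80 False rad 0.9 tan -3.7 z 1.1 r 120.06 ang 79.76 z 77.21 Mz 0.08 t 36.0
80 [np.float64(0.0006332190660797131), 0]
```

The ramp was felt from 74° and the pin from about 79°. Now finer steps with averaged force.

```bash
cat >> h.py <<'E'
def felt(th,f0,n=8):
    F=[]
    for _ in range(n): robot.hold(.02);F.append(fg())
    f=np.mean(F,0)-f0;t=np.radians(th);l=loc()
    rad,tan=f[:2]@[-np.cos(t),-np.sin(t)],f[:2]@[np.sin(t),-np.cos(t)]
    print("%.2f rad %.1f tan %.2f z %.1f ang %.2f r %.2f z %.2f t %.1f"%(th,rad,tan,f[2],np.degrees(np.arctan2(-l[1],-l[0])),np.hypot(*l[:2]),l[2],robot.read_time_s()))
    return rad,tan
E
python3 - <<'E'
from h import *
f0=np.array([0,0.2,-2.5]);dr=.0003;th=80.
while th<82.6:
    th+=.25
    p,o=arc(np.radians(th),.1195+dr)
    s=robot.line_to(p,rate=.01,orientation=o,f_stop=4); r,t=felt(th,f0)
    if s or t<-6.6: print("stop",s);break
E
```

```text
80.25 rad 0.9 tan -4.61 z 0.0 ang 80.08 r 119.93 z 77.22 t 36.4
80.50 rad 1.2 tan -4.71 z 0.3 ang 80.35 r 119.90 z 77.22 t 36.8
80.75 rad 1.2 tan -4.95 z 0.0 ang 80.57 r 119.89 z 77.21 t 37.2
81.00 rad 1.0 tan -5.18 z 0.4 ang 80.80 r 119.86 z 77.21 t 37.5
81.25 rad 1.4 tan -5.51 z 0.5 ang 80.99 r 119.87 z 77.20 t 37.9
81.50 rad 1.3 tan -5.70 z 0.9 ang 81.22 r 119.87 z 77.21 t 38.3
81.75 rad 1.1 tan -5.88 z 0.9 ang 81.43 r 119.88 z 77.21 t 38.7
82.00 rad 1.3 tan -6.73 z 1.9 ang 81.54 r 119.92 z 77.19 t 39.1
stop False
```

View pics/t2.png

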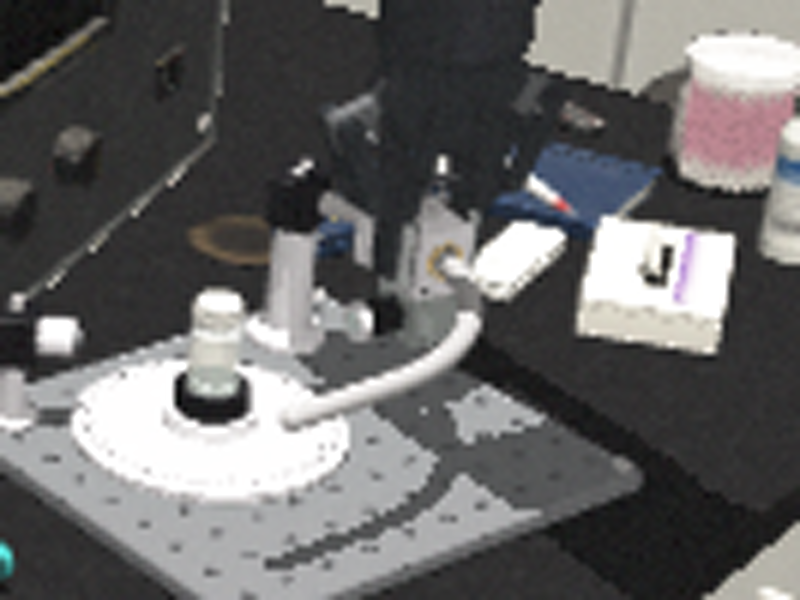

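t2: the head is on the rod at the collar, upright with barrel inwards, and the vial is untouched. A little farther, then a pull test.

Run:
```python
from h import *
f0=np.array([0,0.2,-2.5]);dr=.0003;th=82.
def go(th,r=.008):
    p,o=arc(np.radians(th),.1195+dr)
    s=robot.line_to(p,rate=r,orientation=o,f_stop=4);return felt(th,f0),s
for th in(82.2,82.4):
    (r,t),s=go(th)
    if s or t<-7.4:break
for b in(82.,81.6,81.2,80.8,80.4):
    if b<th:
        (r,t),s=go(b)
        if t>1.5 or s:break
```

```text
82.20 rad 1.1 tan -6.89 z 2.2 ang 81.67 r 119.89 z 77.15 t 39.5
82.40 rad 1.4 tan -7.50 z 2.0 ang 81.84 r 119.93 z 77.20 t 39.9
82.00 rad 1.4 tan -6.33 z 1.6 ang 81.54 r 119.89 z 77.22 t 40.2
81.60 rad 1.3 tan -5.27 z 0.7 ang 81.40 r 119.85 z 77.26 t 40.6
81.20 rad 1.0 tan -2.49 z -1.8 ang 81.31 r 119.82 z 77.35 t 41.0
80.80 rad 0.4 tan 1.65 z -4.6 ang 81.20 r 119.80 z 77.52 t 41.4
```

The pull test shows the catch holding: the force reverses at 81.3° and the head stays put. Releasing.

Run:
```python
from h import *
f0=np.array([0,0.2,-2.5])
p,o=arc(np.radians(81.05),.1198);robot.line_to(p,rate=.01,orientation=o);felt(81.05,f0)
robot.command_gripper(.065);robot.hold(.2)
p=np.array(robot.read_tcp_pos());print(robot.line_to([p[0],p[1],.19],rate=.1,f_stop=6),robot.read_finger_gap())
robot.goto([.45,-.02,.27],o);robot.hold(.3)
print(robot.read_tcp_pos(),robot.read_force(),robot.read_time_s())
s=robot.capture("scene")[130:230,300:433];t=robot.capture("top")[160:270,320:430]
w=robot.capture("wrist")
cv2.imwrite("pics/end.png",np.hstack([cv2.resize(s,(400,300),interpolation=cv2.INTER_CUBIC),cv2.resize(w,(400,300))]))
```

```text
81.05 rad 0.8 tan 1.41 z -4.3 ang 81.17 r 119.81 z 77.49 t 41.8
False 0.06486659080006432
[ 0.4501 -0.0206  0.2689] [ 0.8361 -0.8615 -0.3088] 44.65
```

View pics/end.png

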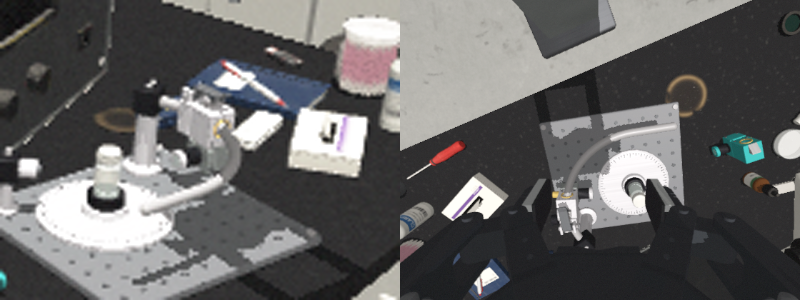

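The last view shows the head hanging upright at the collar with the catch arm level over it. The vial, bottle and dish are in place and the gripper is clear, so I'm handing in.

```bash
python3 -c "
from station import robot
print(robot.hand_in(),robot.read_time_s())"
```

```text
the job is handed in; nothing more can be done
the job is handed in; nothing more can be done
```

I handed the job in at about 45 s: the detector head is on the rod, pressed against the buffer pin and held by the catch (confirmed by a pull test), the gripper is clear, and the vial, bottle and dish were not touched; no verdict came back.

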